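Tip the feed roller out of its parts tray

TASK

Slide the jaw of the tipping cradle shut on the blue parts tray until the tray is held firmly against the backstop, without crushing it. Then lift the cradle by its handle to the 40 degree mark (never past 50) and hold it there about a second, so that the roller rolls out by itself, untouched, into the grey catch tray, and lower it gently, without letting it drop, until it rests level again with the empty tray still clamped in it. Leave everything else where it is.

Things in the scene. Friction and masses are not known exactly. Their poses are not given: they have to be found in the camera images.
- stand: Fixed tipping stand: steel base 300 x 200 mm and hinged aluminium platform (the cradle). Origin on the table; x along the hinge (away from the robot), y towards the handle, z up. Hinge axis at y -70, z 50 mm. Level, the platform's top is at z 60 and spans x -138..112, y -75..75 mm. A protractor arc at its +x end has a thick mark at 40 degrees.
- cradle (a joint): Tilt of the cradle in rad: 0 = level, resting on its stop; grows as the handle side rises (the -y side is then the low, pouring side). Stiff hinge (about 1.3 Nm): it stays where it is left. Lifting at the handle takes about 10 N.
- cradle_handle (a point): Middle of the cradle's handle: black round bar, diameter 14 mm, 130 mm long, parallel to the hinge axis and 236 mm from it, carried by two rods at its ends (110 mm clear between), 90 mm clear of the platform's edge. Level, it is at x 0, y 165, z 75 mm of the stand. It moves with the cradle.
- jaw: Sliding jaw on the cradle: steel block 24 x 90 x 40 mm (x, y, z) with a black post. Origin under its middle, on the platform. Slides along the stand's +x towards the tray (75 mm of travel from x -116, fully open) with 8 N of drag, and stays where left. Its rubber spring pad (80 x 30 mm) has its face 24 mm ahead of the origin; it yields 5 mm at 4 N/mm, then is solid.
- jaw_grip (a point): Point to hold the jaw by: in the black post, 18 x 18 mm, standing 40 to 85 mm above the platform; this point is 70 mm above the platform.
- tray: Blue plastic parts tray lying loose on the cradle between the jaw and a steel backstop. 110 (x) x 120 (y) x 45 mm, walls 3.5, floor 4 mm, about 0.12 kg. Origin under its middle. Its -y side is an open mouth with a 2.5 mm sill, towards the catch tray. The backstop (90 x 38 mm) does not give; its face is set anywhere from x 65 to 85 mm of the stand, not reported.
- roller: Turned aluminium feed roller lying in that tray: diameter 40 mm, 70 mm long (90 with its journals), about 0.25 kg. Origin at its centre, its axis along its own x.
- catcher: Fixed grey catch tray on the table below the mouth: 200 (x) x 190 (y) mm outside, walls 6 mm, its wall beside the stand (+y) 30 mm high with a sloping lip that rises to 40 mm under the tray's mouth, the far wall 80 mm, the ends 60 mm. Origin under its middle.
- catcher_in (a point): Centre of the catch tray's inner floor, 6 mm above the table.
- spare_tray: Bystander: a like blue parts tray standing empty on the table. Origin under its middle.
- reel: Bystander: white reel lying flat, diameter 150, height 25 mm. Origin under its middle.
- notebook: Bystander: spiral notebook, 150 x 210 x 13 mm. Origin under its middle.
- oil: Bystander: white oil bottle, diameter 42, height 110 mm, near the handle. Origin under its middle.
- driver: Bystander: black screwdriver 190 mm long, lying on the table beyond the handle. Origin under its middle.
- mug: Bystander: white mug, diameter 80, height 90 mm. Origin under its middle.
- gauge: Bystander: steel gauge block 90 x 35 x 30 mm. Origin under its middle.
There are look-alikes about, which are no part of the job. What is shaped like the tray but black or red is not meant.

How it is judged:
By the outcome, as a careful person would: the job done as asked, in the order asked, and still so for the second after the job is handed in, with the robot touching nothing.
It also fails if it takes over 56 s, if anything falls off the work surface, if the arm or the gripper's body presses on something with over 40 N, if the wrist force passes 120 N, or if a joint passes its speed limit or range.

ROBOT

A 6-joint arm with a two-finger parallel gripper is mounted at the origin on the work surface. World frame = base frame: x ahead of the robot, y to its left, z up, the work surface at z = 0. Lengths are in m, angles in rad, forces in N, time in s.
With the tool pointing down it reaches from about 0.375 to 0.975 m from the base axis. Payload 3.8 kg.
Tool frame: the origin (TCP) lies between the finger pads; the fingertips stand 22 mm ahead of it and the grasp point (between the pads) lies 3 mm ahead of it; z points along the fingers, y is the direction in which the jaws open and shut (so a half turn about z gives the same grasp; the last joint's range is limited). The gripper opens to 85 mm and grips with 20 to 120 N. Pads are 22 mm wide; open, the fingers measure 114 mm over their backs; the gripper's body (76 mm by 85 mm) begins 54 mm behind the grasp point. The pads swing forward as they close: fully open they stand 13 mm farther back than shut.
Start: joints at [-1.327, 0.264, 1.604, -0, 1.274, -0.037], TCP at [0.187, -0.649, 0.223] pointing down, gripper open.
Joint ranges: [-2.63, 2.63], [-0.94, 2.18], [0.31, 2.57], [-1.31, 4.45], [0, 2.66], [-2.55, 2.55]. Speed limits (rad/s): [2.57, 2.57, 3.14, 3.14, 3.14, 3.14].

INTERFACE

Orientations are given as a rotation vector (axis times angle).
In Python, from workcell import * gives the robot as it stands.
- The arm moves only by the tool step_arm, never from a script. Its argument "motion" is a list that holds one entry, the list of rows, each a list of 7 numbers: the finger opening in m, from 0 to 0.0854, then the shift along the world's x, y, z in m, then the turn, a rotation vector about the world's x, y, z in degrees. A call has exactly 8 rows; each row is the pose to reach, as a shift and turn from the pose measured when the call began; what a row does not reach only later rows make up. A row lasts 1/8 s, in which the tool goes at most 62.5 mm and 10.7 degrees, less where a joint would pass 70% of its speed; a pose out of reach is approached as far as the arm can. A call with a gripper value outside its range is refused whole. The fingers move at their own pace and stop on an object; "newtons" is the grip in N (left out, the last holds). Time passes only in rows, so rows that repeat a pose let the fingers close, or fill a call up. It gives the time, the measured TCP pose, the force and the opening at its end, in the units of the state.
- read_state(): the state, without advancing time (a new reading comes with each control period).
- read_camera(name): name is "scene" or "top"; returns (picture, depth): 420x560x3 uint8, blue, green, red; 420x560 float32, m along the optical axis (not along the pixel's ray), 0 where there is no reading.
- get_calibration(name): a dict with "K" (3x3 intrinsics, pixels), "dist_coeffs" ([k1, k2, p1, p2, k3] as OpenCV has them; the pictures are not rectified), "world_from_camera" (4x4, takes a point from camera to world coordinates). Camera axes: x right, y down, z forward; pixel columns grow to the right and rows downward; lengths in m; the calibration is good to about 2 mm. A picture is of the moment at which its call begins. get_calibration takes no time and is no camera call.
- finish_job(): hands the job in, once; it reports no verdict.
Trained networks look in the newest picture that a camera, given by its name, has taken for a name from the list of things; names that differ only in an ending like _2 or _b are one class to them, and where a whole thing is asked for, a point or a joint stands for the part that bears it (a point fixed in the world has none). Each returns a list of dicts, best first, with "score" (0 to 1); they miss things now and then, are a little off and sometimes report something else, mostly with a low value. They report only what shows in the picture. A call takes as long as a camera call. They do not tell look-alikes from the thing itself.
- spot_in(camera, thing): "xyz" ([x, y, z] in m, in the coordinates of the camera as it stood for that picture, good to about 4 mm: the middle of the surface that is visible of it).
- regions_of(camera, thing): "region" (420x560 bool, what is visible of it).
The state is a dict: "time": time; "q": joint angles; "joint_vel": joint speeds; "joint_torque": joint torques, N m; "tool_pos": TCP position; "tcp_rot": TCP orientation; "wrist_force": force on the tool from outside, world axes, zero at the start; "torque": the same for the moment, N m; "width": opening from 0.0 (shut) to 1.0 (fully open).
Only numpy, scipy, OpenCV 4.12 (cv2) and the standard library are available. Lean on these libraries where they do the work, as an engineer would, in place of code of your own. Each camera call takes 0.05 s, during which the arm holds its last target. There are 200 camera calls.

## Working session

There is one attempt and no reset: what is moved stays moved. The work goes in short steps, Python scripts to look and compute and a tool call to move; the robot and the scene stay as the last step left them, time stands still between calls to the robot, and variables do not carry over. Pictures are saved under pics/ and viewed, on a budget of 10 in all, crops included, one or two more only if the job needs it, and the job is handed in when it is done.

Besides the shell and the picture viewer there is one more tool, called after "Emit:" as name([rows], argument=value, ...), one row to a line, values as JSON. step_arm: Moves the arm, as the interface text tells. Its arguments: {"type":"object","properties":{"motion":{"type":"array"},"newtons":{"type":"number"}},"required":["motion"]}

```bash
mkdir -p pics; ls; cat > h.py <<'E'
from workcell import *
import numpy as np, cv2
def T(c): return np.array(get_calibration(c)["world_from_camera"])
def w(c,p): M=T(c); return M[:3,:3]@np.array(p)+M[:3,3]
def pix2w(c,uv,d):
    k=get_calibration(c); K=np.array(k["K"]); D=np.array(k["dist_coeffs"])
    n=cv2.undistortPoints(np.array([[uv]],float),K,D)[0,0]
    return w(c,[n[0]*d,n[1]*d,d])
def ray(c,uv,z):
    k=get_calibration(c); K=np.array(k["K"]); D=np.array(k["dist_coeffs"])
    n=cv2.undistortPoints(np.array([[uv]],float),K,D)[0,0]
    M=T(c); r=M[:3,:3]@np.array([n[0],n[1],1]); return M[:3,3]+r*(z-M[2,3])/r[2]
def proj(c,P):
    k=get_calibration(c); Mi=np.linalg.inv(T(c))
    return cv2.projectPoints(np.array(P,float).reshape(-1,3),cv2.Rodrigues(Mi[:3,:3])[0],Mi[:3,3],np.array(k["K"]),np.array(k["dist_coeffs"]))[0].reshape(-1,2)
E
python3 - <<'E'
from h import *
for c in("scene","top"):
    im,d=read_camera(c); cv2.imwrite(f"pics/{c}0.png",im); np.save(f"{c}0.npy",d); print(c,T(c).round(3).tolist())
    for n in "stand cradle_handle jaw jaw_grip tray roller catcher oil".split():
        print(n,[(np.round(w(c,r["xyz"]),3).tolist(),round(r["score"],2)) for r in spot_in(c,n)[:3]])
print(read_state())
E
```

```text
pics
scene [[-0.765, 0.392, -0.511, 1.094], [0.644, 0.461, -0.611, 0.69], [-0.004, -0.796, -0.605, 0.774], [0.0, 0.0, 0.0, 1.0]]
stand [([0.649, -0.004, 0.056], 0.57)]
cradle_handle [([0.598, -0.012, 0.06], 0.98), ([0.608, -0.09, 0.097], 0.31)]
jaw [([0.505, -0.087, 0.093], 0.83)]
jaw_grip [([0.503, -0.086, 0.092], 0.68), ([0.581, 0.535, 0.012], 0.33)]
tray [([0.694, 0.307, 0.006], 0.82), ([0.328, -0.273, 0.005], 0.76), ([0.321, 0.205, 0.013], 0.76)]
roller [([0.605, -0.089, 0.097], 0.62), ([0.532, 0.171, 0.021], 0.51)]
catcher [([0.616, -0.308, 0.021], 0.56)]
oil [([0.713, 0.157, 0.064], 0.71)]
top [[-0.028, -0.994, 0.11, 0.358], [-1.0, 0.028, -0.002, 0.01], [-0.001, -0.11, -0.994, 1.839], [0.0, 0.0, 0.0, 1.0]]
stand [([0.549, -0.028, 0.059], 0.8), ([0.497, -0.091, 0.098], 0.65), ([0.615, -0.259, 0.011], 0.51)]
cradle_handle [([0.552, -0.032, 0.058], 0.65), ([0.619, -0.521, 0.038], 0.57)]
jaw [([0.496, -0.091, 0.097], 0.58)]
jaw_grip [([0.494, -0.093, 0.1], 0.69)]
tray [([0.31, 0.194, -0.001], 0.9), ([0.705, 0.312, 0.003], 0.89), ([0.595, -0.067, 0.069], 0.57)]
roller [([0.602, -0.1
[... 168 characters left out ...]
0.14, 0.075], 0.53)]
{'time': 0.9, 'q': array([-1.32689561e+00,  2.63861731e-01,  1.60400474e+00,  2.33525954e-05,
        1.27370156e+00, -3.69097269e-02]), 'joint_vel': array([ 1.18222997e-03,  6.97037469e-05,  2.75182187e-04,  1.37581562e-03,
        2.05802775e-03, -2.03309074e-03]), 'joint_torque': array([-1.21664460e-03, -5.15057445e+01, -3.67727709e+01, -9.46639102e-05,
        6.82636055e-04, -2.66945548e-06]), 'tool_pos': array([ 0.18706365, -0.64855448,  0.22270297]), 'tcp_rot': array([3.11065694e+00, 4.39634436e-01, 3.88832339e-05]), 'wrist_force': array([-0.7631277 ,  0.93955017, -0.49185403]), 'torque': array([ 0.01181198, -0.04941208,  0.03136438]), 'width': 1.0007592272196568}
```

View pics/scene0.png

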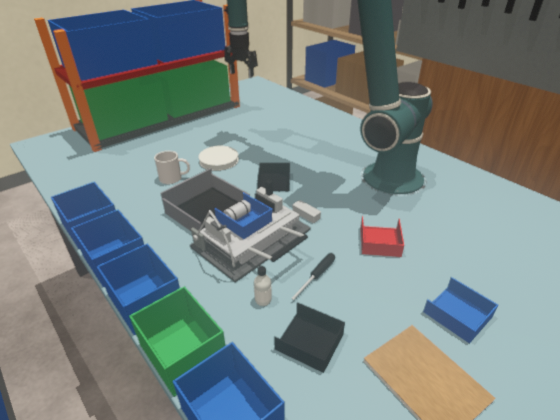

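View pics/top0.png

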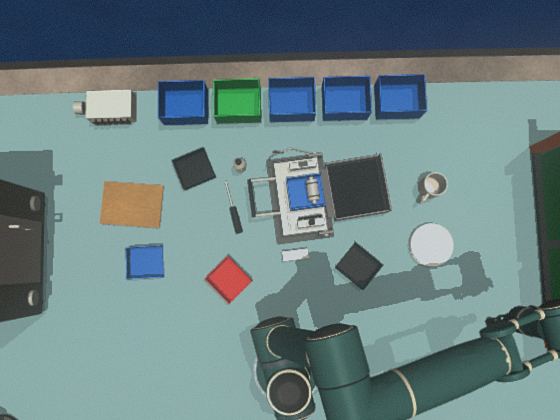

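```bash
python3 - <<'E'
from h import *
a=cv2.imread("pics/top0.png")[140:250,235:395]; cv2.imwrite("pics/t1.png",cv2.resize(a,None,fx=5,fy=5,interpolation=cv2.INTER_CUBIC))
a=cv2.imread("pics/scene0.png")[160:280,155:325]; cv2.imwrite("pics/s1.png",cv2.resize(a,None,fx=4.7,fy=4.7,interpolation=cv2.INTER_CUBIC))
print(get_calibration("top")["K"],get_calibration("scene")["K"])
E
```

```text
[[525.97222882   0.         279.6267326 ]
 [  0.         525.97222882 205.76736159]
 [  0.           0.           1.        ]] [[402.54379957   0.         282.80207817]
 [  0.         402.54379957 212.94712303]
 [  0.           0.           1.        ]]
```

View pics/t1.png

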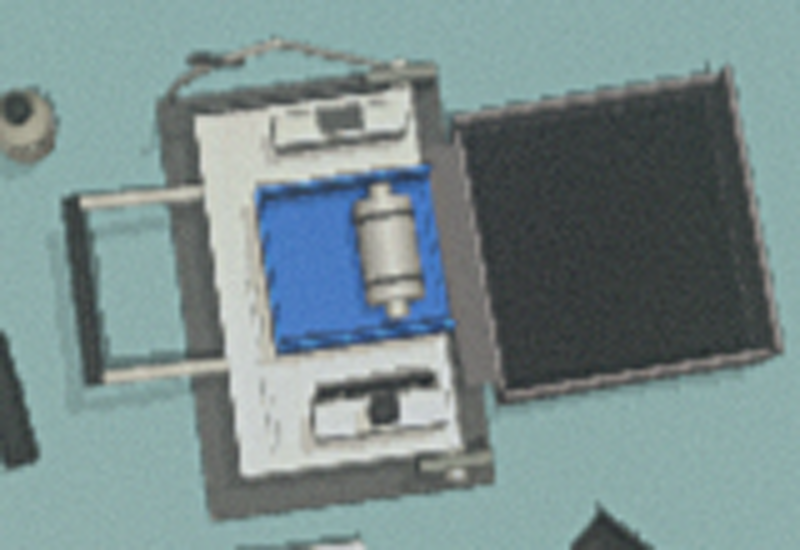

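View pics/s1.png

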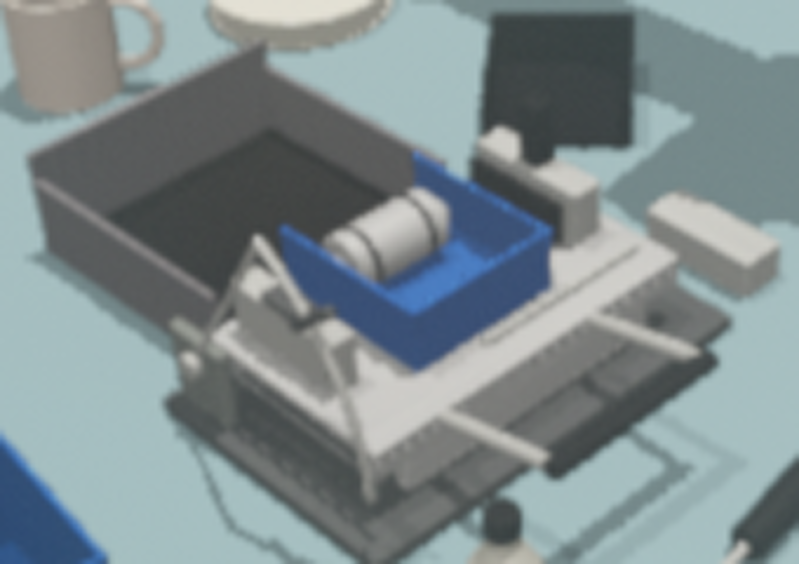

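```bash
python3 - <<'E'
from h import *
from scipy.optimize import least_squares
t=lambda x,y:(235+x/5-.4,140+y/5-.4); s=lambda x,y:(155+x/4.7-.4,160+y/4.7-.4)
obs=[("top",t(72,197),(65,165,78)),("top",t(93,382),(-65,165,78)),("top",t(195,115),(112,75,60)),("top",t(240,477),(-138,75,60)),("top",t(465,450),(-138,-75,60)),("top",t(415,88),(112,-75,60)),
("scene",s(545,465),(65,165,75)),("scene",s(712,358),(-65,165,75)),("scene",s(678,262),(-138,75,60)),("scene",s(372,462),(112,75,60))]
def W(p,P):
    c,sn=np.cos(p[2]),np.sin(p[2]); P=np.array(P)/1000.; return np.stack([p[0]+c*P[...,0]-sn*P[...,1],p[1]+sn*P[...,0]+c*P[...,1],P[...,2]],-1)
def f(p,sel): return np.concatenate([(proj(c,W(p,P))[0]-o) for c,o,P in obs if c in sel])
for sel in (["top"],["scene"],["top","scene"]):
    r=least_squares(f,[.6,-.08,0.1],args=(sel,),loss="soft_l1"); print(sel,r.x.round(4),f(r.x,sel).reshape(-1,2).round(1).tolist())
np.save("stand.npy",r.x)
p=r.x
def inv(P): c,sn=np.cos(p[2]),np.sin(p[2]); d=np.array(P)-[p[0],p[1],0]; return (np.array([c*d[0]+sn*d[1],-sn*d[0]+c*d[1],d[2]])*1000).round(1)
print("post top",inv(ray("top",t(384,392),.145)),"backstop face bottom/top z98",inv(ray("top",t(345,143),.098)),"tray rim +x+y z105",inv(ray("top",t(258,187),.105)),"rim +x -y",inv(ray("top",t(430,168),.105)), "rim -x-y",inv(ray("top",t(455,325),.105)),"rollerc",inv(ray("top",t(388,245),.104)))
print("scene: rim +x+y",inv(ray("scene",s(418,318),.105)),"rim -x+y",inv(ray("scene",s(550,232),.105)),"+x-y",inv(ray("scene",s(285,232),.105)),"post",inv(ray("scene",s(540,100),.145)))
print("handle",W(p,(0,165,75)),"jawgrip",W(p,(-116,0,130)))
# depth check heights top
d=np.load("top0.npy")
for n,xy in dict(post=(384,405),handle=(83,290),plat=(235,250),jaw=(340,415),stop=(290,135)).items():
    u,v=t(*xy); q=pix2w("top",(u,v),d[int(round(v)),int(round(u))]); print(n,q.round(3),inv(q))
E
```

```text
['top'] [ 0.6    -0.0624  0.0961] [[0.1, -0.5], [0.4, 0.4], [0.2, 0.1], [0.3, -0.1], [-0.8, -0.1], [-0.5, 0.2]]
['scene'] [ 0.6039 -0.0561  0.1039] [[0.5, 2.1], [-0.4, 0.2], [0.1, -1.0], [-0.2, -0.7]]
['top', 'scene'] [ 0.6001 -0.061   0.0964] [[-0.3, -0.5], [0.0, 0.4], [-0.2, 0.1], [-0.1, -0.1], [-1.2, -0.2], [-0.9, 0.2], [0.0, 0.5], [-0.7, -1.0], [0.1, -2.1], [-0.5, -2.5]]
post top [-99.9 -23.6 145. ] backstop face bottom/top z98 [ 73.4 -22.8  98. ] tray rim +x+y z105 [ 49.8  39.1 105. ] rim +x -y [ 48.3 -76.5 105. ] rim -x-y [-58.3 -79.  105. ] rollerc [  0.5 -41.9 104. ]
scene: rim +x+y [ 52.2  51.  105. ] rim -x+y [-55.4  46.4 105. ] +x-y [ 54.  -66.6 105. ] post [-109.1  -16.2  145. ]
handle [0.58418829 0.10323783 0.075     ] jawgrip [ 0.48461277 -0.07216376  0.13      ]
post [ 0.494 -0.094  0.148] [-108.5  -22.4  147.8]
handle [0.583 0.102 0.08 ] [ -1.2 164.2  79.8]
plat [ 0.609 -0.001  0.067] [14.9 58.9 67.1]
jaw [ 0.492 -0.067  0.104] [-108.2    4.4  103.7]
stop [ 0.682 -0.04   0.099] [83.2 13.2 99.2]
```

Emit:
step_arm([
  [[0.085,0.027,0.049,0,0,0,9.9],[0.085,0.054,0.098,0,0,0,19.8],[0.085,0.081,0.147,0,0,0,29.7],[0.085,0.108,0.196,0,0,0,39.6],[0.085,0.135,0.245,0,0,0,49.5],[0.085,0.162,0.294,0,0,0,59.4],[0.085,0.189,0.343,0,0,0,69.4],[0.085,0.216,0.392,0,0,0,79.4]],
])

```text
time: 1.9
tool_pos: [0.4038, -0.255, 0.2231]
tcp_rot: [2.105, 2.33, 0.0]
wrist_force: [1.4, 0.1, 0.0]
width: 0.995
```

Emit:
step_arm([
  [[0.085,0.027,0.047,0,0,0,0],[0.085,0.054,0.095,0,0,0,0],[0.085,0.079,0.14,0,0,0,0],[0.085,0.093,0.163,0,0,0,0],[0.085,0.093,0.163,-0.015,0,0,0],[0.085,0.093,0.163,-0.03,0,0,0],[0.085,0.093,0.163,-0.04,0,0,0],[0.085,0.093,0.163,-0.04,0,0,0]],
])

```text
time: 2.9
tool_pos: [0.4952, -0.0927, 0.1814]
tcp_rot: [-2.107, -2.328, 0.002]
wrist_force: [0.5, -0.0, -0.0]
width: 0.994
```

```bash
python3 - <<'E'
from h import *
out=[]
for c in("scene","top"):
    im,d=read_camera(c)
    p=proj(c,[0.497,-.092,.125])[0].astype(int); a=im[p[1]-40:p[1]+40,p[0]-50:p[0]+50]; out.append(cv2.resize(a,(400,320),interpolation=cv2.INTER_CUBIC)); print(p)
cv2.imwrite("pics/a2.png",np.hstack(out))
s=read_state();print(s["tool_pos"],s["q"])
E
```

```text
[267 186]
[310 220]
[ 0.49655317 -0.09268981  0.18306158] [-2.33538943e-01 -3.07932390e-02  2.00623515e+00 -4.89813841e-04
  1.16512935e+00 -3.33376659e-01]
```

View pics/a2.png

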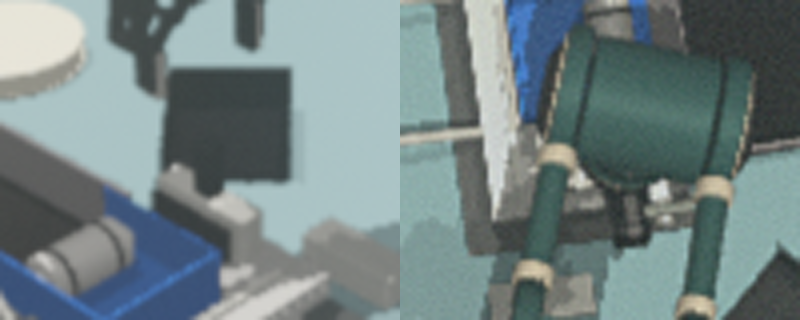

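Emit:
step_arm([
  [[0.085,-0.003,0.002,-0.015,0,0,0],[0.085,-0.003,0.002,-0.03,0,0,0],[0.085,-0.003,0.002,-0.042,0,0,0],[0.085,-0.003,0.002,-0.047,0,0,0],[0.03,-0.003,0.002,-0.047,0,0,0],[0.01,-0.003,0.002,-0.047,0,0,0],[0.01,-0.003,0.002,-0.047,0,0,0],[0.01,-0.003,0.002,-0.047,0,0,0]],
], newtons=40)

```text
time: 4.0
tool_pos: [0.4938, -0.0908, 0.1367]
tcp_rot: [2.106, 2.328, 0.001]
wrist_force: [-1.0, 0.4, 4.3]
width: 0.138
```

```bash
python3 - <<'E'
from h import *
im,d=read_camera("scene")
p=proj("scene",[0.497,-.092,.125])[0].astype(int); a=im[p[1]-40:p[1]+40,p[0]-50:p[0]+50]; cv2.imwrite("pics/a3.png",cv2.resize(a,(600,480),interpolation=cv2.INTER_CUBIC))
for i in range(2):
    s=read_state();print(s["time"],s["tool_pos"],s["width"],s["wrist_force"])
E
```

```text
4.05 [ 0.49387624 -0.09082914  0.1367192 ] 0.11754609133789105 [-1.2501774  -0.24457138  2.20775284]
4.05 [ 0.49387624 -0.09082914  0.1367192 ] 0.11754609133789105 [-1.2501774  -0.24457138  2.20775284]
```

View pics/a3.png

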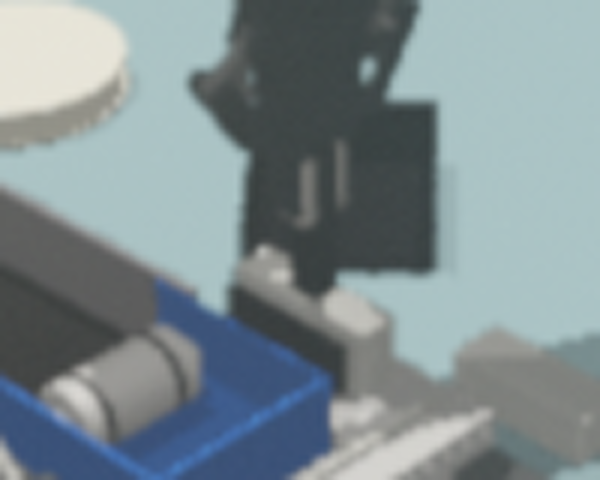

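```bash
python3 - <<'E'
from h import *
for c in("scene","top"):
    d=np.load(c+"0.npy"); im=cv2.imread(f"pics/{c}0.png"); p=proj(c,[0.495,-.09,.125])[0].astype(int)
    print(c,p,proj(c,[[.495,-.09,.1],[.495,-.09,.145]]))
    for v in range(p[1]-14,p[1]+14,1):
        for u in range(p[0]-10,p[0]+11,1):
            q=pix2w(c,(u,v),d[v,u])
            if q[2]>.108 and q[2]<.16 and im[v,u].max()<90: print(u,v,im[v,u].tolist(),q.round(3))
E
```

```text
scene [268 186] [[268.83792824 193.62774563]
 [268.44687135 180.77429812]]
268 179 [72, 72, 66] [ 0.487 -0.102  0.142]
269 179 [72, 72, 65] [ 0.488 -0.096  0.145]
266 180 [71, 70, 65] [ 0.498 -0.098  0.145]
267 180 [72, 72, 66] [ 0.493 -0.099  0.143]
268 180 [73, 72, 67] [ 0.495 -0.091  0.147]
269 180 [71, 71, 65] [ 0.491 -0.093  0.145]
270 180 [71, 71, 65] [ 0.488 -0.091  0.144]
271 180 [72, 72, 65] [ 0.486 -0.089  0.144]
265 181 [70, 70, 64] [ 0.501 -0.098  0.143]
266 181 [70, 71, 65] [ 0.5   -0.095  0.144]
267 181 [73, 73, 68] [ 0.498 -0.093  0.144]
268 181 [74, 74, 69] [ 0.498 -0.089  0.146]
269 181 [73, 72, 66] [ 0.494 -0.088  0.145]
270 181 [72, 73, 67] [ 0.491 -0.088  0.143]
271 181 [71, 71, 65] [ 0.49  -0.084  0.145]
272 181 [69, 69, 63] [ 0.486 -0.085  0.143]
265 182 [69, 68, 62] [ 0.503 -0.096  0.141]
266 182 [69, 69, 62] [ 0.5   -0.096  0.14 ]
267 182 [71, 70, 65] [ 0.499 -0.091  0.142]
268 182 [73, 72, 67] [ 0.5   -0.086  0.145]
269 182 [73, 73, 67] [ 0.497 -0.085  0.144]
270 182 [71, 71, 65] [ 0.493 -0.086  0.142]
271 182 [70, 69, 62] [ 0.49  -0.084  0.141]
272 182 [67, 
[... 3759 characters left out ...]
 221 [78, 79, 71] [ 0.493 -0.092  0.148]
312 221 [75, 76, 73] [ 0.493 -0.096  0.148]
313 221 [71, 70, 66] [ 0.493 -0.099  0.148]
309 222 [68, 68, 68] [ 0.49  -0.086  0.146]
310 222 [76, 77, 76] [ 0.49  -0.089  0.151]
311 222 [83, 81, 81] [ 0.49  -0.092  0.144]
312 222 [77, 80, 74] [ 0.49  -0.096  0.142]
313 222 [71, 69, 68] [ 0.49  -0.099  0.145]
309 223 [76, 75, 77] [ 0.487 -0.086  0.144]
310 223 [69, 66, 62] [ 0.487 -0.089  0.147]
311 223 [76, 75, 71] [ 0.487 -0.092  0.143]
312 223 [69, 67, 60] [ 0.487 -0.096  0.142]
313 223 [62, 63, 57] [ 0.486 -0.099  0.147]
310 224 [69, 65, 63] [ 0.484 -0.089  0.14 ]
311 224 [76, 78, 73] [ 0.485 -0.093  0.13 ]
312 224 [74, 76, 74] [ 0.484 -0.096  0.132]
```

Emit:
step_arm([
  [[0.0,0.002,0.0,0,0,0,0],[0.0,0.005,0.0005,0,0,0,0],[0.0,0.008,0.001,0,0,0,0],[0.0,0.011,0.001,0,0,0,0],[0.0,0.014,0.0015,0,0,0,0],[0.0,0.017,0.0015,0,0,0,0],[0.0,0.02,0.002,0,0,0,0],[0.0,0.023,0.002,0,0,0,0]],
])

```text
time: 5.05
tool_pos: [0.517, -0.0888, 0.1367]
tcp_rot: [2.106, 2.328, 0.001]
wrist_force: [-1.3, 0.6, -0.6]
width: -0.002
```

```bash
python3 - <<'E'
from h import *
im,d=read_camera("scene")
p=proj("scene",[0.53,-.092,.125])[0].astype(int); a=im[p[1]-40:p[1]+40,p[0]-50:p[0]+50]; cv2.imwrite("pics/a4.png",cv2.resize(a,(600,480),interpolation=cv2.INTER_CUBIC))
for n in("jaw","jaw_grip"): print([(np.round(w("scene",r["xyz"]),3).tolist(),round(r["score"],2)) for r in spot_in("scene",n)[:3]])
s=read_state();print(s["time"],s["tool_pos"],s["width"],s["wrist_force"])
E
```

```text
[([0.504, -0.086, 0.093], 0.56), ([0.714, 0.157, 0.069], 0.26)]
[([0.5, -0.082, 0.095], 0.82), ([0.368, 0.481, 0.012], 0.3)]
5.2 [ 0.51702019 -0.08881772  0.1367083 ] -0.002971275166011214 [ 0.55000469 -0.20104546 -0.65887602]
```

View pics/a4.png

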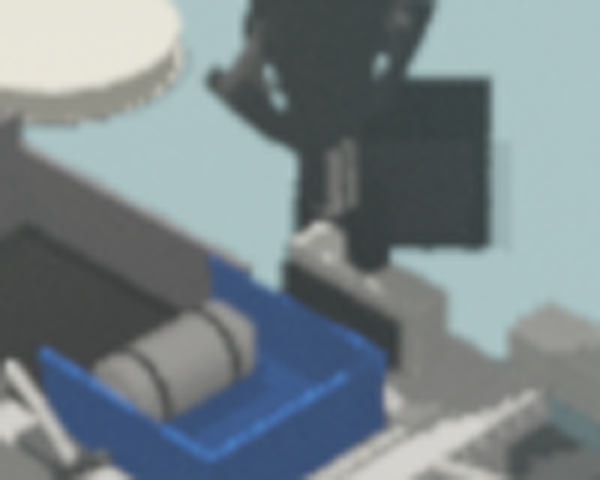

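```bash
python3 - <<'E'
from h import *
c="scene"; im,d=read_camera(c); p=proj(c,[0.53,-.092,.125])[0].astype(int)
print(p,(proj(c,[[.517,-.089,.115],[.517,-.089,.137],[.494,-.092,.145],[.494,-.092,.1]])-p+[50,40])*6)
for cy in range(100,290,12):
    r=[]
    for cx in range(300,400,12):
        u,v=p[0]-50+cx//6,p[1]-40+cy//6; q=pix2w(c,(u,v),d[v,u]); r.append(str((q*1000).round().astype(int).tolist())+('*' if im[v,u].max()<90 else ''))
    print(cy,' '.join(r))
E
```

```text
[258 190] [[329.95669633 253.78809284]
 [328.39904561 215.76420543]
 [361.72647744 182.20895713]
 [364.09117976 259.27308836]]
100 [535, -82, 213]* [532, -78, 214]* [529, -72, 215]* [521, -74, 211]* [508, -82, 203]* [505, -77, 204]* [495, -80, 199]* [491, -76, 199]* [308, -298, 29]*
112 [523, -100, 194]* [532, -78, 208]* [525, -78, 205]* [512, -86, 196]* [509, -81, 197]* [502, -81, 195]* [319, -308, 20]* [312, -305, 19]* [309, -298, 21]*
124 [533, -86, 198]* [530, -81, 199]* [524, -80, 197]* [515, -83, 192]* [510, -80, 192]* [503, -80, 189]* [319, -308, 12]* [314, -303, 13]* [308, -298, 12]*
136 [541, -76, 199]* [530, -81, 193]* [527, -76, 194]* [518, -80, 188]* [510, -80, 185]* [326, -312, 4]* [317, -311, 1]* [315, -301, 5]* [310, -296, 6]*
148 [543, -73, 195]* [529, -83, 185]* [526, -78, 186]* [517, -80, 181]* [511, -80, 179] [333, -302, 3]* [328, -297, 3]* [323, -291, 5]* [317, -287, 4]*
160 [530, -92, 175]* [531, -81, 180]* [523, -83, 176]* [520, -77, 177] [510, -81, 172] [342, -292, 3]* [335, -289, 2]* [333, -280, 5]* [324, -279, 3]*
172 [530, -93, 167]* [530, -82, 173]* [522, -
[... 773 characters left out ...]
89, -121, 102] [502, -94, 121]* [500, -86, 124]* [493, -87, 121]* [487, -84, 119]* [372, -220, 1]*
244 [507, -128, 99] [504, -121, 101] [499, -118, 101] [494, -115, 99] [502, -95, 113]* [501, -86, 118]* [494, -85, 115]* [488, -84, 113]* [380, -210, 2]*
256 [510, -124, 95] [510, -114, 100] [506, -109, 101] [502, -104, 102] [504, -92, 109]* [500, -87, 109]* [493, -86, 107]* [487, -84, 105]* [388, -200, 2]
268 [517, -115, 95] [509, -115, 92] [508, -107, 96] [506, -99, 99] [503, -93, 100] [500, -88, 102]* [495, -84, 102]* [489, -83, 100] [483, -81, 98]
280 [518, -113, 89]* [518, -104, 94]* [513, -100, 95] [507, -98, 93] [506, -90, 96] [504, -83, 99] [500, -78, 100] [493, -77, 98] [491, -71, 100]
```

Emit:
step_arm([
  [[0.085,0,0,0.015,0,0,0],[0.085,-0.012,-0.0015,0.015,0,0,0],[0.085,-0.023,-0.003,0.015,0,0,0],[0.085,-0.023,-0.003,0.015,0,0,0],[0.085,-0.023,-0.003,0.0,0,0,0],[0.085,-0.023,-0.003,-0.01,0,0,0],[0.085,-0.023,-0.003,-0.02,0,0,0],[0.085,-0.023,-0.003,-0.027,0,0,0]],
])

```text
time: 6.25
tool_pos: [0.4934, -0.0916, 0.1083]
tcp_rot: [2.107, 2.33, -0.001]
wrist_force: [0.1, -0.4, 0.8]
width: 0.991
```

Emit:
step_arm([
  [[0.05,0,0,0,0,0,0],[0.03,0,0,0,0,0,0],[0.01,0,0,0,0,0,0],[0.01,0,0,0,0,0,0],[0.01,0,0,0,0,0,0],[0.01,0,0,0,0,0,0],[0.01,0,0,0,0,0,0],[0.01,0,0,0,0,0,0]],
])

```text
time: 7.25
tool_pos: [0.4937, -0.0918, 0.109]
tcp_rot: [2.107, 2.329, -0.0]
wrist_force: [-2.9, -0.1, 5.4]
width: 0.202
```

Emit:
step_arm([
  [[0.01,0.003,0.0,0,0,0,0],[0.01,0.007,0.0005,0,0,0,0],[0.01,0.011,0.001,0,0,0,0],[0.01,0.015,0.0015,0,0,0,0],[0.01,0.019,0.002,0,0,0,0],[0.01,0.023,0.002,0,0,0,0],[0.01,0.027,0.0025,0,0,0,0],[0.01,0.03,0.003,0,0,0,0]],
])

```text
time: 8.25
tool_pos: [0.5214, -0.0888, 0.1089]
tcp_rot: [-2.105, -2.328, 0.006]
wrist_force: [-10.6, -1.2, 10.2]
width: 0.204
```

```bash
python3 - <<'E'
from h import *
im,d=read_camera("scene")
p=proj("scene",[0.59,-.07,.1])[0].astype(int); a=im[p[1]-55:p[1]+45,p[0]-65:p[0]+65]; cv2.imwrite("pics/a5.png",cv2.resize(a,None,fx=6,fy=6,interpolation=cv2.INTER_CUBIC)); print(p)
s=read_state();print(s["time"],s["tool_pos"],s["width"],s["wrist_force"])
E
```

```text
[246 209]
8.3 [ 0.5216163  -0.0887746   0.10890961] 0.2025870861436438 [-9.52442767  0.13803064  9.22004026]
```

View pics/a5.png

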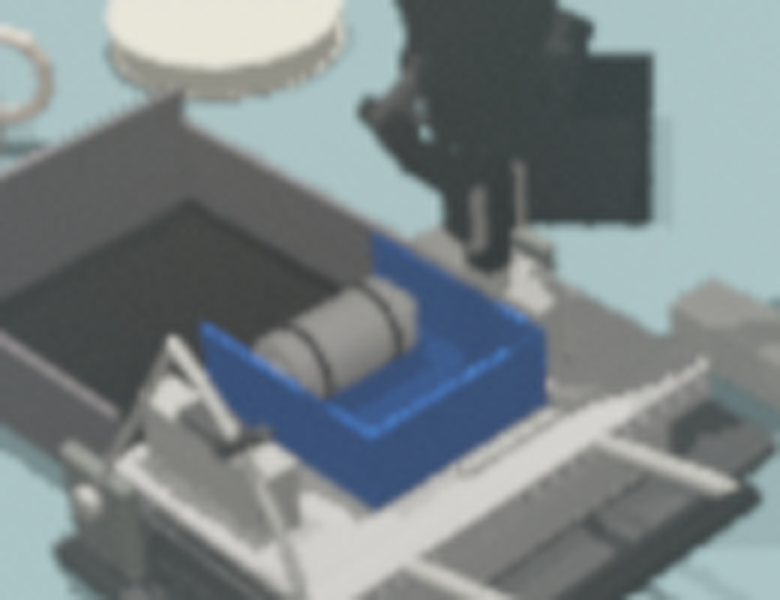

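Emit:
step_arm([
  [[0.01,0.003,0.0,0,0,0,0],[0.01,0.005,0.0005,0,0,0,0],[0.01,0.007,0.0005,0,0,0,0],[0.01,0.009,0.001,0,0,0,0],[0.01,0.011,0.001,0,0,0,0],[0.01,0.013,0.001,0,0,0,0],[0.01,0.015,0.0015,0,0,0,0],[0.01,0.017,0.0015,0,0,0,0]],
])

```text
time: 9.3
tool_pos: [0.5359, -0.0872, 0.1089]
tcp_rot: [-2.102, -2.325, 0.011]
wrist_force: [-10.8, -1.2, 9.5]
width: 0.203
```

Emit:
step_arm([
  [[0.01,0.002,0.0,0,0,0,0],[0.01,0.003,0.0,0,0,0,0],[0.01,0.0035,0.0,0,0,0,0],[0.01,0.004,0.0,0,0,0,0],[0.01,0.0045,0.0005,0,0,0,0],[0.01,0.005,0.0005,0,0,0,0],[0.01,0.0055,0.0005,0,0,0,0],[0.01,0.006,0.0005,0,0,0,0]],
])

```text
time: 10.3
tool_pos: [0.5394, -0.0868, 0.109]
tcp_rot: [-2.099, -2.323, 0.016]
wrist_force: [-11.3, -1.2, 9.3]
width: 0.204
```

Emit:
step_arm([
  [[0.01,0.002,0.0,0,0,0,0],[0.01,0.0025,0.0,0,0,0,0],[0.01,0.003,0.0,0,0,0,0],[0.01,0.0035,0.0,0,0,0,0],[0.01,0.004,0.0005,0,0,0,0],[0.01,0.0045,0.0005,0,0,0,0],[0.01,0.005,0.0005,0,0,0,0],[0.01,0.0055,0.0005,0,0,0,0]],
])

```text
time: 11.3
tool_pos: [0.5424, -0.0865, 0.1089]
tcp_rot: [-2.097, -2.32, 0.021]
wrist_force: [-10.0, 0.2, 8.2]
width: 0.202
```

Emit:
step_arm([
  [[0.01,0.002,0.0,0,0,0,0],[0.01,0.003,0.0,0,0,0,0],[0.01,0.0035,0.0,0,0,0,0],[0.01,0.004,0.0,0,0,0,0],[0.01,0.0045,0.0005,0,0,0,0],[0.01,0.005,0.0005,0,0,0,0],[0.01,0.0055,0.0005,0,0,0,0],[0.01,0.006,0.0005,0,0,0,0]],
])

```text
time: 12.3
tool_pos: [0.546, -0.0861, 0.1089]
tcp_rot: [-2.095, -2.317, 0.026]
wrist_force: [-10.0, 0.4, 9.2]
width: 0.205
```

```bash
python3 - <<'E'
from h import *
im,d=read_camera("scene"); p=np.array([240,214])
a=im[p[1]-45:p[1]+45,p[0]-60:p[0]+60]; cv2.imwrite("pics/a6.png",cv2.resize(a,None,fx=6.6,fy=6.6,interpolation=cv2.INTER_CUBIC))
s=read_state();print(s["time"],s["tool_pos"],s["width"],s["wrist_force"])
E
```

```text
12.35 [ 0.54607344 -0.08614464  0.1089046 ] 0.19943653717140788 [-10.1168692   -0.70418269   9.04490242]
```

View pics/a6.png

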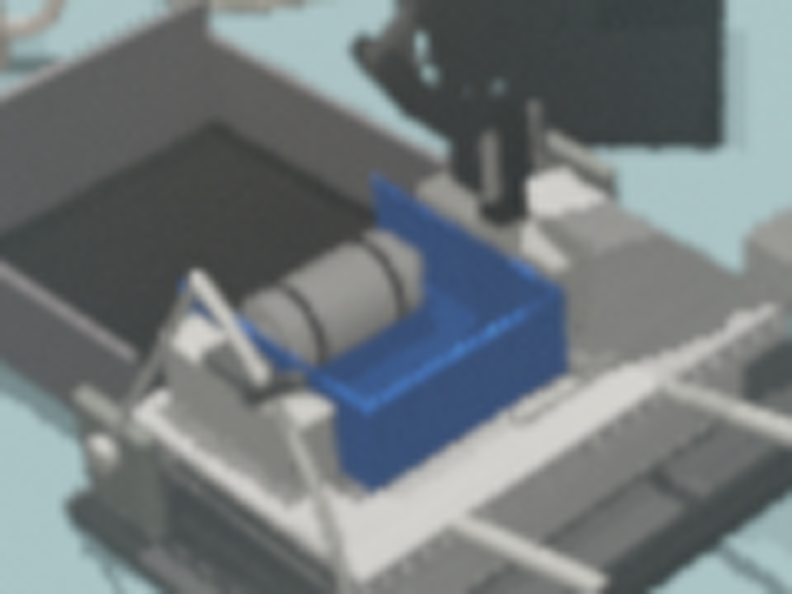

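Emit:
step_arm([
  [[0.01,0.002,0.0,0,0,0,0],[0.01,0.0025,0.0,0,0,0,0],[0.01,0.003,0.0,0,0,0,0],[0.01,0.0035,0.0,0,0,0,0],[0.01,0.004,0.0005,0,0,0,0],[0.01,0.0045,0.0005,0,0,0,0],[0.01,0.005,0.0005,0,0,0,0],[0.01,0.005,0.0005,0,0,0,0]],
])

```text
time: 13.35
tool_pos: [0.5483, -0.0859, 0.1089]
tcp_rot: [-2.092, -2.314, 0.032]
wrist_force: [-11.6, -0.8, 8.4]
width: 0.2
```

Emit:
step_arm([
  [[0.01,0.002,0.0,0,0,0,0],[0.01,0.0025,0.0,0,0,0,0],[0.01,0.003,0.0,0,0,0,0],[0.01,0.0035,0.0,0,0,0,0],[0.01,0.004,0.0005,0,0,0,0],[0.01,0.0045,0.0005,0,0,0,0],[0.01,0.005,0.0005,0,0,0,0],[0.01,0.005,0.0005,0,0,0,0]],
])

```text
time: 14.35
tool_pos: [0.5491, -0.0857, 0.1088]
tcp_rot: [-2.088, -2.31, 0.041]
wrist_force: [-15.0, -1.3, 12.2]
width: 0.205
```

Emit:
step_arm([
  [[0.01,0.003,0.0,0,0,0,0],[0.01,0.004,0.0,0,0,0,0],[0.01,0.005,0.0005,0,0,0,0],[0.01,0.0055,0.0005,0,0,0,0],[0.01,0.006,0.0005,0,0,0,0],[0.01,0.0065,0.0005,0,0,0,0],[0.01,0.007,0.0005,0,0,0,0],[0.01,0.007,0.0005,0,0,0,0]],
])

```text
time: 15.35
tool_pos: [0.5503, -0.0856, 0.1088]
tcp_rot: [-2.082, -2.303, 0.053]
wrist_force: [-22.1, -1.0, 15.9]
width: 0.205
```

Emit:
step_arm([
  [[0.01,0,0,0,0,0,0],[0.01,0,0,0,0,0,0],[0.03,0,0,0,0,0,0],[0.05,0,0,0,0,0,0],[0.06,0,0,0,0,0,0],[0.06,0,0,0.01,0,0,0],[0.06,0,0,0.03,0,0,0],[0.06,0,0,0.055,0,0,0]],
])

```text
time: 16.35
tool_pos: [0.5505, -0.0856, 0.1655]
tcp_rot: [-2.082, -2.304, 0.052]
wrist_force: [-0.4, 1.3, 0.2]
width: 0.702
```

```bash
python3 - <<'E'
from h import *
from scipy.spatial.transform import Rotation as R
im,d=read_camera("scene"); p=np.array([240,214])
a=im[p[1]-45:p[1]+45,p[0]-60:p[0]+60]; cv2.imwrite("pics/a7.png",cv2.resize(a,None,fx=6.6,fy=6.6,interpolation=cv2.INTER_CUBIC))
s=read_state();print(s["time"],s["tool_pos"],s["width"],s["wrist_force"],s["q"])
psi=np.radians(5.5+90)  # tool y dir
y=np.array([np.cos(psi),np.sin(psi),0]);z=np.array([0,0,-1.]);x=np.cross(y,z)
G=R.from_matrix(np.stack([x,y,z],1)); C=R.from_rotvec(s["tcp_rot"])
print("turn",(G*C.inv()).as_rotvec(degrees=True), C.as_matrix().round(3).tolist())
print([(np.round(w("scene",r["xyz"]),3).tolist(),round(r["score"],2)) for r in spot_in("scene","cradle_handle")[:2]])
E
```

```text
16.4 [ 0.5531051  -0.08608219  0.16990991] 0.7079395833134636 [0.83701404 0.14634801 2.81802302] [-0.19226506  0.11495256  1.88046045 -0.01121909  1.18749139 -0.28872303]
turn [ 2.01215531 -1.81222485 89.70587597] [[-0.101, 0.994, -0.043], [0.995, 0.101, -0.002], [0.002, -0.043, -0.999]]
[([0.586, -0.015, 0.059], 0.82), ([0.615, -0.307, 0.021], 0.24)]
```

View pics/a7.png

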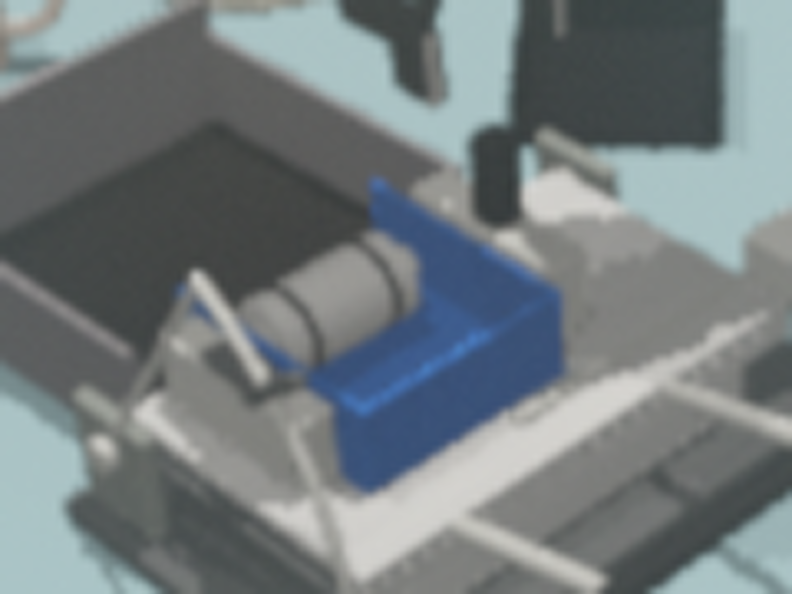

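Emit:
step_arm([
  [[0.05,0.002,0.01,0.02,0.2,-0.2,10],[0.05,0.005,0.035,0.02,0.4,-0.4,20],[0.05,0.01,0.065,0.02,0.7,-0.6,30],[0.05,0.015,0.095,0.02,0.9,-0.8,40],[0.05,0.02,0.125,0.02,1.1,-1.0,50],[0.05,0.025,0.15,0.02,1.3,-1.2,60],[0.05,0.029,0.175,0.02,1.6,-1.4,70],[0.05,0.031,0.189,0.02,1.8,-1.6,80]],
])

```text
time: 17.45
tool_pos: [0.5846, 0.1041, 0.1888]
tcp_rot: [-0.105, -3.137, 0.004]
wrist_force: [0.5, 0.2, -0.1]
width: 0.581
```

```bash
cat > turn.py <<'E'
from h import *
from scipy.spatial.transform import Rotation as R
def turn(tilt=0):
    s=read_state(); psi=np.radians(95.5)
    y=np.array([np.cos(psi),np.sin(psi),0]);z=np.array([0,0,-1.]);x=np.cross(y,z)
    a=np.array([np.cos(np.radians(5.5)),np.sin(np.radians(5.5)),0])
    G=R.from_rotvec(a*np.radians(tilt))*R.from_matrix(np.stack([x,y,z],1)); C=R.from_rotvec(s["tcp_rot"])
    return (G*C.inv()).as_rotvec(degrees=True).round(2)
E
python3 - <<'E'
from turn import *
s=read_state();print(s["time"],s["tool_pos"],s["width"],s["q"].round(2),turn(0))
E
```

```text
17.45 [0.58455612 0.10408444 0.18876853] 0.5807201807024022 [ 0.14  0.14  1.82 -0.    1.19 -1.37] [ 0.14 -0.18  9.32]
```

Emit:
step_arm([
  [[0.05,0,-0.001,-0.03,0.1,-0.2,9.3],[0.05,0,-0.001,-0.06,0.1,-0.2,9.3],[0.05,0,-0.001,-0.085,0.1,-0.2,9.3],[0.05,0,-0.001,-0.1,0.1,-0.2,9.3],[0.05,0,-0.001,-0.115,0.1,-0.2,9.3],[0.05,0,-0.001,-0.128,0.1,-0.2,9.3],[0.05,0,-0.001,-0.139,0.1,-0.2,9.3],[0.05,0,-0.001,-0.139,0.1,-0.2,9.3]],
])

```text
time: 18.45
tool_pos: [0.5838, 0.103, 0.0488]
tcp_rot: [0.15, -3.137, 0.001]
wrist_force: [-0.3, 0.3, -0.2]
width: 0.586
```

Emit:
step_arm([
  [[0.03,0,0,0,0,0,0],[0.015,0,0,0,0,0,0],[0.005,0,0,0,0,0,0],[0.005,0,0,0,0,0,0],[0.005,0,0,0,0,0,0],[0.005,0,0,0,0,0,0],[0.005,0,0,0,0,0,0],[0.005,0,0,0,0,0,0]],
], newtons=40)

```text
time: 19.45
tool_pos: [0.584, 0.1066, 0.0496]
tcp_rot: [0.149, -3.138, -0.007]
wrist_force: [-1.5, 11.2, 0.8]
width: 0.148
```

Emit:
step_arm([
  [[0.005,0,0,0.005,0,0,0],[0.005,0.0001,-0.0013,0.01,0,0,0],[0.005,0.0002,-0.002,0.0153,0,0,0],[0.005,0.0003,-0.0031,0.0204,0,0,0],[0.005,0.0004,-0.0042,0.0254,0,0,0],[0.005,0.0005,-0.0053,0.0304,0,0,0],[0.005,0.0006,-0.0066,0.0354,0,0,0],[0.005,0.0008,-0.0079,0.0404,0,0,0]],
], newtons=60)

```text
time: 20.45
tool_pos: [0.5847, 0.0991, 0.0904]
tcp_rot: [0.148, -3.138, -0.009]
wrist_force: [3.3, 3.9, -10.3]
width: 0.144
```

```bash
cat > tilt.py <<'E'
from turn import *
# handle bar from depth of scene: fit tilt using pad pixels? bar dark pixels
def plan(b0,ths,lag=0):
    s=read_state(); p=s["tool_pos"]; a0=np.arctan2(25,235); out=[]
    for t in np.radians(ths):
        dy=.236*(np.cos(a0+t)-np.cos(a0)); dz=.236*(np.sin(a0+t)-np.sin(a0))
        out.append((np.array(b0)+[-.0958*dy,.9954*dy,dz+lag]-p).round(4).tolist())
    return out
def est(b0):
    p=read_state()["tool_pos"]-b0; dy=p@[-.0958,.9954,0]; return np.degrees(np.arctan2(.025+p[2],.235+dy))-6.07, np.hypot(.025+p[2],.235+dy)
E
python3 - <<'E'
from tilt import *
b0=[.584,.1066,.0496]; s=read_state(); print(s["time"],s["tool_pos"],s["wrist_force"],s["width"],est(b0),turn(0))
print(plan(b0,np.linspace(12,26,8)))
E
```

```text
20.45 [0.58467928 0.09911882 0.09037538] [  3.29094531   3.90669164 -10.33974126] 0.1437456327296931 (np.float64(10.05656972552855), np.float64(0.23680637871296556)) [-0.31 -0.03  0.09]
[[0.0003, -0.0028, 0.0075], [0.0006, -0.0055, 0.0153], [0.0009, -0.0084, 0.0229], [0.0012, -0.0116, 0.0305], [0.0015, -0.0151, 0.038], [0.0019, -0.0188, 0.0453], [0.0022, -0.0228, 0.0525], [0.0026, -0.0271, 0.0596]]
```

Emit:
step_arm([
  [[0.005,0.0003,-0.0028,0.0075,0,0,0],[0.005,0.0006,-0.0055,0.0153,0,0,0],[0.005,0.0009,-0.0084,0.0229,0,0,0],[0.005,0.0012,-0.0116,0.0305,0,0,0],[0.005,0.0015,-0.0151,0.038,0,0,0],[0.005,0.0019,-0.0188,0.0453,0,0,0],[0.005,0.0022,-0.0228,0.0525,0,0,0],[0.005,0.0026,-0.0271,0.0596,0,0,0]],
])

```text
time: 21.45
tool_pos: [0.5874, 0.0736, 0.1508]
tcp_rot: [-0.148, 3.137, 0.013]
wrist_force: [3.3, 6.0, -7.1]
width: 0.136
```

```bash
python3 - <<'E'
from tilt import *
b0=[.584,.1066,.0496]; s=read_state(); print(s["time"],s["tool_pos"],s["wrist_force"],s["width"],est(b0),turn(0))
print(plan(b0,[28,30,32,34,36,38,39.5,40.5]))
im,d=read_camera("scene");cv2.imwrite("pics/b1.png",cv2.resize(im[150:270,160:320],None,fx=5,fy=5,interpolation=cv2.INTER_CUBIC))
E
```

```text
21.45 [0.5874022  0.07357342 0.15079373] [ 3.34376693  5.98281122 -7.08024021] 0.13632225352197275 (np.float64(25.94948976589032), np.float64(0.238008108698758)) [-0.49  0.01  0.11]
[[0.0004, -0.006, 0.0061], [0.0008, -0.0107, 0.0128], [0.0013, -0.0156, 0.0194], [0.0018, -0.0208, 0.0258], [0.0023, -0.0262, 0.032], [0.0028, -0.0318, 0.038], [0.0033, -0.0361, 0.0424], [0.0035, -0.0391, 0.0452]]
```

View pics/b1.png

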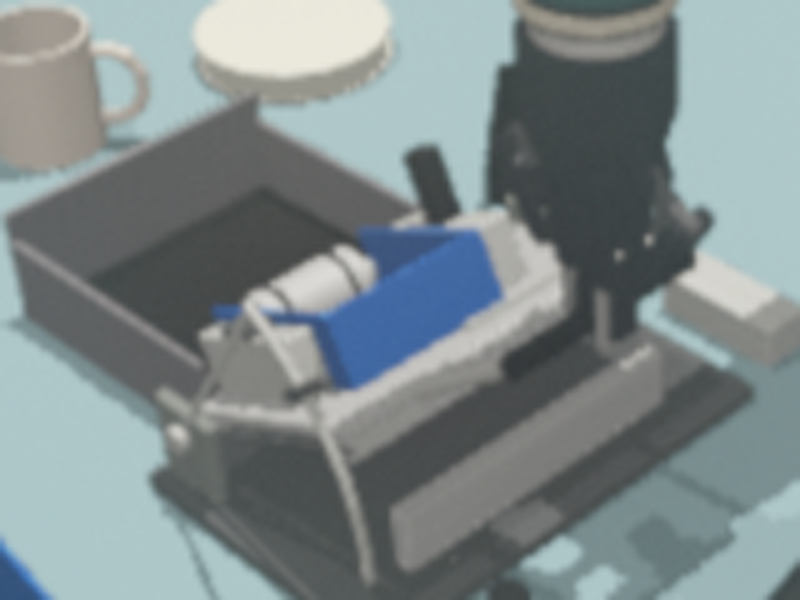

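Emit:
step_arm([
  [[0.005,0.0004,-0.006,0.0061,0,0,0],[0.005,0.0008,-0.0107,0.0128,0,0,0],[0.005,0.0013,-0.0156,0.0194,0,0,0],[0.005,0.0018,-0.0208,0.0258,0,0,0],[0.005,0.0023,-0.0262,0.032,0,0,0],[0.005,0.0028,-0.0318,0.038,0,0,0],[0.005,0.0033,-0.0361,0.0424,0,0,0],[0.005,0.0035,-0.0391,0.0452,0,0,0]],
])

```text
time: 22.5
tool_pos: [0.5914, 0.0367, 0.1987]
tcp_rot: [-0.147, 3.135, 0.021]
wrist_force: [3.9, 9.8, -3.9]
width: 0.139
```

```bash
python3 - <<'E'
from tilt import *
b0=[.584,.1066,.0496]; s=read_state(); print(s["time"],s["tool_pos"],s["wrist_force"],s["width"],est(b0))
c="scene"; im,d=read_camera(c)
# platform tilt from depth: fit plane to backside pts of tray? use points in stand frame, platform/tray rear wall
P=np.load("stand.npy"); K=[]
for v in range(150,270,1):
    for u in range(160,320,1):
        if d[v,u]<=0: continue
        if im[v,u].max()>140 and im[v,u,0]>im[v,u,2]*1.8: K.append(pix2w(c,(u,v),d[v,u]))
K=np.array(K); cc,sn=np.cos(P[2]),np.sin(P[2]); D=K-[P[0],P[1],0]
S=np.stack([cc*D[:,0]+sn*D[:,1],-sn*D[:,0]+cc*D[:,1],K[:,2]],1); S=S[(abs(S[:,0])<.1)&(S[:,2]>.05)]
for _ in range(6):
    m=S.mean(0); n=np.linalg.svd(S-m)[2][2]; r=(S-m)@n; S=S[abs(r)<max(2*r.std(),.002)]
print("rear wall normal",n,"tilt",np.degrees(np.arctan2(n[2],n[1])),len(S))
print([(np.round(w(c,r["xyz"]),3).tolist(),round(r["score"],2)) for r in spot_in(c,"roller")[:3]])
E
```

```text
22.5 [0.59138861 0.03672552 0.19870506] [ 3.86776906  9.79700984 -3.92689491] 0.1389481141071489 (np.float64(40.51330141825261), np.float64(0.23969052326664936))
rear wall normal [-0.1160954   0.65833774 -0.74371586] tilt -48.48472639396654 517
[([0.654, -0.271, 0.038], 0.53)]
```

Emit:
step_arm([
  [[0.005,0,0,0,0,0,0],[0.005,0,0,0,0,0,0],[0.005,0,0,0,0,0,0],[0.005,0,0,0,0,0,0],[0.005,0,0,0,0,0,0],[0.005,0,0,0,0,0,0],[0.005,0,0,0,0,0,0],[0.005,0,0,0,0,0,0]],
])

```text
time: 23.6
tool_pos: [0.5914, 0.0364, 0.1991]
tcp_rot: [-0.146, 3.135, 0.021]
wrist_force: [3.3, 3.0, -7.6]
width: 0.136
```

```bash
python3 - <<'E'
from tilt import *
b0=[.584,.1066,.0496]; s=read_state(); print(s["time"],s["tool_pos"],s["wrist_force"],s["width"],est(b0))
print(plan(b0,np.linspace(39,28,8)))
im,d=read_camera("scene")
print([(np.round(w("scene",r["xyz"]),3).tolist(),round(r["score"],2)) for r in spot_in("scene","roller")[:3]])
E
```

```text
23.6 [0.5914231  0.03644446 0.19907948] [ 3.25305603  3.03895292 -7.55190184] 0.13607648650107193 (np.float64(40.62393016191815), np.float64(0.2397683894679838))
[[-0.0009, 0.0025, -0.0074], [-0.0013, 0.007, -0.012], [-0.0018, 0.0113, -0.0167], [-0.0022, 0.0156, -0.0216], [-0.0026, 0.0197, -0.0266], [-0.0029, 0.0236, -0.0317], [-0.0033, 0.0275, -0.0369], [-0.0037, 0.0311, -0.0422]]
[([0.657, -0.31, 0.036], 0.49)]
```

Emit:
step_arm([
  [[0.005,-0.0003,0.003,-0.004,0,0,0],[0.005,-0.0007,0.0085,-0.0095,0,0,0],[0.005,-0.0012,0.013,-0.0145,0,0,0],[0.005,-0.0016,0.017,-0.0195,0,0,0],[0.005,-0.002,0.021,-0.025,0,0,0],[0.005,-0.0024,0.025,-0.0303,0,0,0],[0.005,-0.0028,0.0285,-0.0355,0,0,0],[0.005,-0.0032,0.032,-0.041,0,0,0]],
])

```text
time: 24.7
tool_pos: [0.5881, 0.0689, 0.1588]
tcp_rot: [-0.148, 3.135, 0.02]
wrist_force: [-4.1, 0.9, 5.0]
width: 0.14
```

```bash
python3 - <<'E'
from tilt import *
b0=[.584,.1066,.0496]; s=read_state(); print(s["time"],s["tool_pos"],s["wrist_force"],s["width"],est(b0))
print(plan(b0,np.linspace(26.5,14,8)))
E
```

```text
24.7 [0.58806696 0.06889441 0.15879599] [-4.13386509  0.86609367  5.03541491] 0.13980132348516694 (np.float64(28.182024535590003), np.float64(0.2384290199046299))
[[-0.0006, 0.0021, -0.0071], [-0.001, 0.0059, -0.0134], [-0.0014, 0.0096, -0.0197], [-0.0017, 0.013, -0.0262], [-0.002, 0.0163, -0.0328], [-0.0023, 0.0193, -0.0395], [-0.0026, 0.0221, -0.0463], [-0.0028, 0.0248, -0.0532]]
```

Emit:
step_arm([
  [[0.005,-0.0003,0.003,-0.005,0,0,0],[0.005,-0.0008,0.007,-0.0118,0,0,0],[0.005,-0.0011,0.0106,-0.0185,0,0,0],[0.005,-0.0014,0.014,-0.025,0,0,0],[0.005,-0.0018,0.017,-0.032,0,0,0],[0.005,-0.0021,0.02,-0.0385,0,0,0],[0.005,-0.0024,0.0225,-0.0455,0,0,0],[0.005,-0.0026,0.0252,-0.0525,0,0,0]],
])

```text
time: 25.7
tool_pos: [0.5854, 0.0945, 0.1059]
tcp_rot: [-0.148, 3.135, 0.02]
wrist_force: [-2.5, 1.4, 3.6]
width: 0.139
```

```bash
python3 - <<'E'
from tilt import *
b0=[.584,.1066,.0496]; s=read_state(); print(s["time"],s["tool_pos"],s["wrist_force"],s["width"],est(b0))
print(plan(b0,np.linspace(12.5,2,8)))
E
```

```text
25.7 [0.58536826 0.09453643 0.10586501] [-2.50320861  1.37175174  3.62727099] 0.1386454669934708 (np.float64(13.964111890313276), np.float64(0.2372150018908788))
[[-0.0003, 0.0011, -0.0061], [-0.0005, 0.003, -0.0119], [-0.0007, 0.0048, -0.0179], [-0.0008, 0.0063, -0.0238], [-0.001, 0.0077, -0.0299], [-0.0011, 0.009, -0.0359], [-0.0012, 0.0101, -0.042], [-0.0013, 0.0111, -0.0481]]
```

Emit:
step_arm([
  [[0.005,-0.0002,0.0015,-0.005,0,0,0],[0.005,-0.0004,0.0035,-0.011,0,0,0],[0.005,-0.0006,0.005,-0.017,0,0,0],[0.005,-0.0008,0.0065,-0.023,0,0,0],[0.005,-0.0009,0.008,-0.029,0,0,0],[0.005,-0.001,0.009,-0.035,0,0,0],[0.005,-0.0011,0.0101,-0.041,0,0,0],[0.005,-0.0012,0.0111,-0.046,0,0,0]],
])

```text
time: 26.7
tool_pos: [0.5842, 0.1057, 0.0595]
tcp_rot: [-0.148, 3.135, 0.02]
wrist_force: [-2.5, 1.1, 5.0]
width: 0.134
```

```bash
python3 - <<'E'
from tilt import *
b0=[.584,.1066,.0496]; s=read_state(); print(s["time"],s["tool_pos"],s["wrist_force"],s["width"],est(b0))
E
```

```text
26.7 [0.58421806 0.10573793 0.05950302] [-2.54298467  1.0786615   5.0090434 ] 0.1344584037711408 (np.float64(2.4092686069920344), np.float64(0.23670839520560533))
```

Emit:
step_arm([
  [[0.005,0,0.0002,-0.002,0,0,0],[0.005,0,0.0003,-0.004,0,0,0],[0.005,0,0.0005,-0.0055,0,0,0],[0.005,0,0.0006,-0.007,0,0,0],[0.005,0,0.0007,-0.0085,0,0,0],[0.005,0,0.0008,-0.0095,0,0,0],[0.005,0,0.0008,-0.0105,0,0,0],[0.005,0,0.0008,-0.0115,0,0,0]],
])

```text
time: 27.7
tool_pos: [0.5841, 0.1069, 0.0496]
tcp_rot: [-0.148, 3.136, 0.021]
wrist_force: [-9.2, 2.9, 17.0]
width: 0.139
```

Emit:
step_arm([
  [[0.005,0,0,-0.002,0,0,0],[0.02,0,0,0,0,0,0],[0.05,0,0,0,0,0,0],[0.05,0,0,0,0,0,0],[0.05,0,0,0,0,0,0],[0.05,0,0,0.02,0,0,0],[0.05,0,0,0.06,0,0,0],[0.05,0,0,0.11,0,0,0]],
])

```text
time: 28.7
tool_pos: [0.5834, 0.1068, 0.1609]
tcp_rot: [-0.148, 3.137, 0.021]
wrist_force: [0.1, 0.6, -0.1]
width: 0.587
```

Emit:
step_arm([
  [[0.05,0,0,0.04,0,0,0],[0.05,-0.03,0,0.08,0,0,0],[0.05,-0.07,0.01,0.1,0,0,0],[0.05,-0.11,0.03,0.1,0,0,0],[0.05,-0.14,0.05,0.1,0,0,0],[0.05,-0.15,0.07,0.1,0,0,0],[0.05,-0.15,0.08,0.1,0,0,0],[0.05,-0.15,0.08,0.1,0,0,0]],
])

```text
time: 29.7
tool_pos: [0.434, 0.1872, 0.2618]
tcp_rot: [-0.15, 3.135, 0.021]
wrist_force: [0.3, -0.5, -0.3]
width: 0.585
```

```bash
python3 - <<'E'
from tilt import *
s=read_state(); print(s["time"],s["tool_pos"],s["wrist_force"])
im,d=read_camera("scene");cv2.imwrite("pics/c1.png",cv2.resize(im[150:270,160:320],None,fx=5,fy=5,interpolation=cv2.INTER_CUBIC))
E
```

```text
29.7 [0.4339763  0.18722656 0.26175193] [ 0.28951982 -0.45641364 -0.34923773]
```

View pics/c1.png

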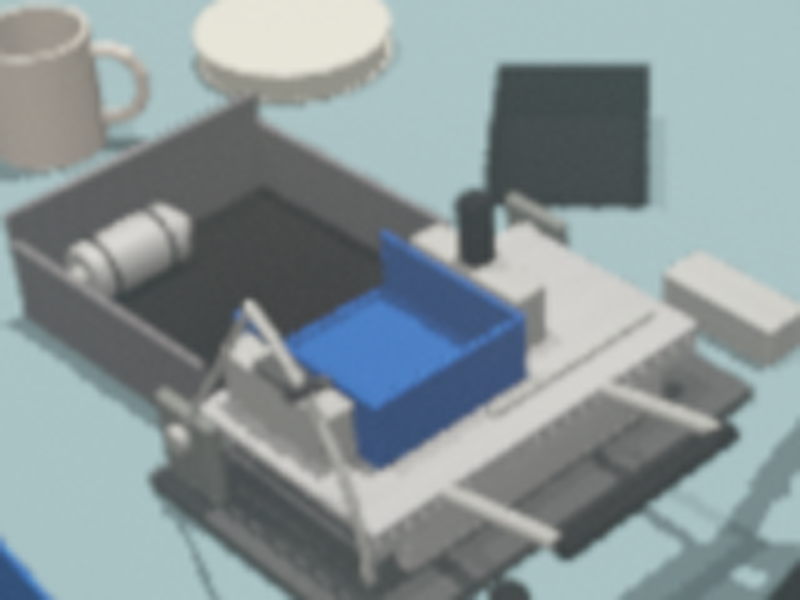

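```bash
python3 -c "
from workcell import *
print(finish_job())"
```

```text
the job is handed in; nothing more can be done
None
```

I clamped the tray, tipped the roller out into the grey catch tray, and lowered the cradle level again. I handed the job in at about 30 s of robot time.

- **Clamping:** I slid the jaw about 57 mm until the push force rose from about 10 N to 22 N. I put that at roughly 12 N of pad force and 3 mm of the pad's 5 mm, judged from the force and not measured directly. The tray was against the backstop.
- **Tipping:** I raised the cradle to about 40.6 degrees by the arm's position; a rough depth-image fit gave 41.5. I held it there for about 1.1 s. The roller rolled out untouched.
- **Lowering:** I brought it down slowly under control until the stop took the load (17 N on the wrist), at the height where I had gripped it. Then I let go and moved the arm clear.

**Last picture:** the cradle is level, with the handle within about 1 pixel of its starting image position. The empty tray is still between the jaw and backstop, and the roller lies in the catch tray. The mug, reel and gauge look unmoved; the spare tray, notebook, oil bottle and driver were not checked one by one.

**Checks that failed or disagreed:**
- **First grasp missed:** the fingers closed just above the jaw's post without moving it. The depth image put the fingertips about 30 mm higher than the reported tool height, so I corrected for that afterwards.
- **Handle position:** it sat about 4 mm further out than my camera fit said.
- **Clamp after release:** I did not measure the clamping force once the fingers let go. The tray did stay in place through the tip.
- **Pictures:** I viewed 12, two over the budget of 10.

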